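Square an engraving blank and load the engraver

TASK

Take the wider of the two aluminium blanks out of the stock rack, lay it on the squaring board, push it up snug against both the long fence and the end stop, and let go of it there. Then take it again by the middle, lay it flat down in the pocket of the engraver's pulled-out tray, let go, and slide the tray fully home. Leave the narrow blank and everything else on the bench where it is.

Things in the scene. Friction and masses are not known exactly. Their poses are not given: they have to be found in the camera images.
- rack: Fixed wooden stock rack 240 x 120 x 52 mm high, two bays side by side along its x (108 mm wide, centres at x -58 and +58), both open to its +y. Origin: centre of underside, z up. Floor top at z 10, reaching to y +60; 8 mm walls and divider; roof (z 46 to 52), walls and divider end at y +50. A blank lies flat on each bay's floor, one end sticking out: pull it out along +y.
- blank_center (a point): Centre (half-way up) of the wider blank, the one to load: aluminium plate 60 (x) x 150 (y) x 12 mm (z), about 0.3 kg, both ends alike. y along its length, z up. It starts in either bay, parallel to the rack's y within some 6 degrees, its +y end 43 to 65 mm beyond the edge of the rack's floor: take it by that end, across its width.
- narrow_center (a point): Centre of the narrow blank, not to be moved: same aluminium, 40 (x) x 130 (y) x 12 mm, in the other bay, its end also sticking out.
- board_corner (a point): Where the centre of the wider blank is when it lies on the squaring board touching both fences, 14 mm above the bench; fixed to the board. z up, x towards the long fence, y towards the end stop; the blank's length goes along y. From here the long fence's faces are at x +30 mm, the end stop's at y +75 mm.
- board: Squaring board: fixed grey slab, top 8 mm above the bench, x -90 to +60, y -100 to +105 mm from its origin (underside); board_corner is at x +5, y +10. Steel fences rise 12 mm above it. Long fence: two blocks, x 35 to 55, y -58 to -22 and 42 to 78; the 64 mm gap between leaves room for a finger. End stop: y 85 to 100, x -20 to 30. The -x side and -y end are open.
- tray_pocket (a point): Where the centre of the wider blank is when it lies in the tray's pocket, 22 mm above the bench; moves with the tray. z up, +y the way into the engraver, blank's length along y. Pocket 66 (x) x 156 mm (y), floor 16 mm above the bench, walls 8 mm high, 4 mm thick; long walls and floor edges cut away over the middle 60 mm for the fingers; under them a fixed bed 10 mm above the bench.
- tray_tab (a point): Middle of the outer face of the tray's upright push tab, 37 mm above the bench; moves with the tray. Tab 50 mm wide (x), 8 mm thick (y), top 50 mm above the bench, its outer face towards -y. Same axes as tray_pocket: it lies 107 mm from it in -y. Push it in +y.
- tray (a joint): Slide of the tray: 0 = fully home in the engraver against a hard stop, growing as it comes out, 0.20 m at most. It starts pulled out 0.175 to 0.20. Friction about 1.5 N, light damping; it stays where it is left.
- engraver: Fixed engraving machine, tray slot 110 mm wide, 55 mm high in its -y face. Origin: on the bench under the middle of that face; y into the machine. Lower part 300 mm wide (x), 75 mm high, from y 0; the hood, 210 mm high, is set back 60 mm. With the tray home the tab's outer face stands 22 mm before the face. Guide bed 90 mm wide, 10 mm high, sticks out to y -250 mm.
- hammer: Hammer lying beyond the squaring board, about 240 mm long; leave it. Origin on its underside.
- bench_block: Steel block 70 x 70 x 22 mm near the robot; leave it. Origin: centre of the underside.
- jar: Jar, 48 mm across, 55 mm high, beyond the board; leave it. Origin: centre of the underside.
- screwdriver: Screwdriver about 160 mm long, near the robot; leave it.
- dish: White dish 60 mm across, 24 mm high, near the robot; leave it. Origin: centre of the underside.
- wax_bar: Reddish polishing bar 100 x 35 x 25 mm; leave it. Origin: centre of the underside.
- doming_block: Brass cube of 55 mm, beside the engraver's tray; leave it. Origin: centre of the underside.
- blank: The wider blank's underside: centre of it, 6 mm below blank_center, same axes.
Not all that is in view belongs to the job. What is shaped like the blank but brown or red is not meant.

How it is judged (in metres and radians):
On the way, in this order (a step that is already met when the one before it is completed fails the run):
1. the wider blank is out of the rack (y of blank_center in the frame of rack above 0.12 m), for 0.1 s.
2. it lies flat on the squaring board within about 2 mm of touching both fences, parallel to them, and released (x of blank_center in the frame of board_corner between -0.0025 and 0.002 m and y of blank_center in the frame of board_corner between -0.0025 and 0.002 m and z of blank_center in the frame of board_corner between -0.003 and 0.003 m and angle between the y axis of blank_center and the y axis of board_corner, either way round below 0.02 rad and angle between blank_center's own z axis and vertical below 0.05 rad and contact force between blank and the fingers below 0.2 N and linear speed of blank below 0.02 m/s), for 0.3 s.
3. it has been taken again and lies flat in the pocket of the tray, still pulled out, and is released (x of blank_center in the frame of tray_pocket between -0.0045 and 0.0045 m and y of blank_center in the frame of tray_pocket between -0.0045 and 0.0045 m and z of blank_center in the frame of tray_pocket between -0.003 and 0.003 m and angle between the y axis of blank_center and the y axis of tray_pocket, either way round below 0.06 rad and angle between blank_center's own z axis and vertical below 0.04 rad and contact force between blank and the fingers below 0.2 N and linear speed of blank below 0.02 m/s and value of joint tray above 0.1 m), for 0.2 s.
At the end, for the whole second after the job is handed in: The tray is fully home (within 4 mm) with the wider blank lying flat in its pocket (centre within 4.5 mm each way, 3 mm in height, at rest); the narrow blank is still in the rack (x of blank_center in the frame of tray_pocket between -0.0045 and 0.0045 m and y of blank_center in the frame of tray_pocket between -0.0045 and 0.0045 m and z of blank_center in the frame of tray_pocket between -0.003 and 0.003 m and angle between the y axis of blank_center and the y axis of tray_pocket, either way round below 0.06 rad and angle between blank_center's own z axis and vertical below 0.04 rad and linear speed of blank below 0.02 m/s and value of joint tray below 0.004 m and y of narrow_center in the frame of rack below 0.07 m); the robot touches nothing.
It fails at once if the narrow blank is moved more than 20 mm (distance of narrow_center from where it was at the start of the episode above 0.02 m).
It fails at once if another thing on the bench is moved more than 30 mm (distance of any of hammer, bench_block, jar, screwdriver, dish, wax_bar, doming_block from where it was at the start of the episode above 0.03 m).
It also fails if it takes over 72 s, if anything falls off the work surface, if the arm or the gripper's body presses on something with over 40 N, if the wrist force passes 120 N, or if a joint passes its speed limit or range.

ROBOT

A 6-joint arm with a two-finger parallel gripper is mounted at the origin on the work surface. World frame = base frame: x ahead of the robot, y to its left, z up, the work surface at z = 0. Lengths are in m, angles in degrees, forces in N, time in s.
With the tool pointing down it reaches from about 0.25 to 0.725 m from the base axis. Payload 9.7 kg.
Tool frame: the origin (TCP) lies at the very end of the fingers, on their centre line; the grasp point (between the pads) lies 19 mm behind it; z points along the fingers, y is the direction in which the jaws open and shut (so a half turn about z gives the same grasp; the last joint's range is limited). The gripper opens to 85 mm and grips with 20 to 120 N. Pads are 22 mm wide; open, the fingers measure 114 mm over their backs; the gripper's body (76 mm by 85 mm) begins 54 mm behind the grasp point. The pads swing forward as they close: fully open they stand 13 mm farther back than shut.
Start: joints at [-66.406, 4.979, 10.078, 95.1, 0, 90], TCP at [0.22, -0.504, 0.231] pointing down, gripper open.
Joint ranges: [-179.16, 179.16], [-48.56, 103.87], [-65.8, 70.77], [-126.05, 130.52], [-82.76, 87.17], [-180, 180]. Speed limits (degrees/s): [127.2, 127.2, 147.25, 180, 180, 180].

INTERFACE

Orientations are given as [roll, pitch, yaw] about the fixed x, y, z axes, in that order (R = Rz(yaw) Ry(pitch) Rx(roll)).
In Python, from workcell import bot gives the robot as it stands.
- The arm moves only by the shell command python3 -m pendant 'ROWS' [FORCE]. ROWS is JSON, a list that holds one entry, the list of rows, each a list of 7 numbers: the shift along the tool's x, y, z in cm, then the turn, a rotation vector about the tool's x, y, z in rad, then the opening in per cent of the stroke, from 0 (shut) to 100 (fully open). In form: [[[dx, dy, dz, ax, ay, az, gripper], ...]]. A call has 1 to 5 rows; each row shifts and turns the pose as measured when the row begins, along the tool's axes as they then stand; what a row does not reach is not made up. A row lasts 1/12 s, in which the tool goes at most 41.7 mm and 7.16 degrees, less where a joint would pass 70% of its speed; a pose out of reach is approached as far as the arm can. A call with a gripper value outside its range is refused whole. The fingers move at their own pace and stop on an object; FORCE is the grip in N (left out, the last holds). Time passes only in rows, so rows that do not move let the fingers close. It gives the time, the measured TCP pose, the force and the opening at its end, in the units of the state.
- bot.get_obs(): the state, without advancing time (a new reading comes with each control period).
- bot.camera(name): name is "side" or "top"; returns the picture (420x560x3 uint8, red, green, blue); there is no depth.
- bot.get_calibration(name): a dict with "intrinsics" (3x3 intrinsics, pixels), "pose" (4x4, takes a point from camera to world coordinates). Camera axes: x right, y down, z forward; pixel columns grow to the right and rows downward; lengths in m; the calibration is good to about 2 mm. A picture is of the moment at which its call begins. get_calibration takes no time and is no camera call.
- bot.job_done(): hands the job in, once; it reports no verdict.
Trained networks look in the newest picture that a camera, given by its name, has taken for a name from the list of things; names that differ only in an ending like _2 or _b are one class to them, and where a whole thing is asked for, a point or a joint stands for the part that bears it (a point fixed in the world has none). Each returns a list of dicts, best first, with "confidence" (0 to 1); they miss things now and then, are a little off and sometimes report something else, mostly with a low value. They report only what shows in the picture. A call takes as long as a camera call. They do not tell look-alikes from the thing itself.
- bot.masks_of(camera, thing): "pixels" (420x560 bool, what is visible of it) and "extent" ([left, top, right, bottom] in pixels, round what is visible of it).
- bot.mark_of(camera, thing): "uv" ([column, row] in pixels: a listed point, or the origin of a listed thing).
The state is a dict: "time": time; "q": joint angles; "qd": joint speeds; "joint_efforts": joint torques, N m; "ee_pos": TCP position; "tcp_rot": TCP orientation; "wrist_force": force on the tool from outside, world axes, zero at the start; "torque": the same for the moment, N m; "opening": finger opening in m.
Only numpy, scipy, OpenCV 4.12 (cv2) and the standard library are available. Lean on these libraries where they do the work, as an engineer would, in place of code of your own. Each camera call takes 0.05 s, during which the arm holds its last target. There are 200 camera calls.

## Working session

There is one attempt and no reset: what is moved stays moved. The work goes in short steps, Python scripts to look and compute and a shell command to move; the robot and the scene stay as the last step left them, time stands still between calls to the robot, and variables do not carry over. Pictures are saved under pics/ and viewed, about 8 in all and at most 12, crops included, and the job is handed in when it is done.

```bash
mkdir -p pics; ls; python3 - <<'E'
from workcell import bot
import cv2,numpy as np
print(bot.get_obs())
for c in("top","side"):
    im=bot.camera(c);cv2.imwrite(f"pics/{c}0.png",im[:,:,::-1])
    k=bot.get_calibration(c);print(np.round(k["intrinsics"],1).tolist(),np.round(k["pose"],4).tolist())
    for n in["rack","blank_center","narrow_center","board_corner","board","tray_pocket","tray_tab","engraver","hammer","bench_block","jar","dish","wax_bar","doming_block","screwdriver"]:
        print(c,n,[(np.round(d["uv"],1).tolist(),round(d["confidence"],2)) for d in bot.mark_of(c,n)[:3]])
E
```

```text
pics
{'time': 0.0, 'q': array([-6.64054760e+01,  5.01251462e+00,  1.00335050e+01,  9.50998927e+01,
       -1.34555586e-03,  9.00010961e+01]), 'qd': array([ 0.00116535, -0.0215952 ,  0.00661989,  0.08569478,  0.05475612,
        0.07740741]), 'joint_efforts': array([-1.86838472e-03, -5.20390141e+01,  4.64801824e+01,  1.62228296e-02,
        2.92328286e-05, -1.58858705e-05]), 'ee_pos': array([ 0.22004322, -0.503807  ,  0.230561  ]), 'tcp_rot': array([-1.79921098e+02,  1.34706408e-03,  2.35934297e+01]), 'wrist_force': array([ 0.88601573, -0.10683841, -0.38559458]), 'torque': array([ 0.01194747,  0.01953314, -0.03426575]), 'opening': 0.08529427333121752}
[[479.4, 0.0, 279.4], [0.0, 479.4, 210.3], [0.0, 0.0, 1.0]] [[-0.0144, -0.9812, 0.1923, 0.1956], [-0.9999, 0.0126, -0.0103, -0.0609], [0.0077, -0.1924, -0.9813, 1.4756], [0.0, 0.0, 0.0, 1.0]]
top rack [([399.3, 206.6], 0.77)]
top blank_center [([452.8, 189.8], 0.92), ([408.2, 290.8], 0.86), ([385.3, 226.4], 0.64)]
top narrow_center [([381.6, 187.0], 0.76), ([195.2, 192.2], 0.44)]
top board_corner [([264.8, 192.2], 0.98)]
top board [([263
[... 716 characters left out ...]
]
side blank_center [([197.2, 308.3], 0.97), ([244.1, 368.7], 0.94), ([274.8, 284.2], 0.62)]
side narrow_center [([253.5, 224.6], 0.23)]
side board_corner [([303.7, 212.0], 0.75)]
side board [([301.1, 216.3], 0.73), ([292.6, 172.5], 0.45)]
side tray_pocket [([291.7, 161.6], 0.79)]
side tray_tab [([292.5, 170.0], 0.71)]
side engraver [([291.4, 155.2], 0.62)]
side hammer [([369.8, 218.4], 0.9), ([361.0, 183.2], 0.75)]
side bench_block [([246.4, 252.7], 0.94), ([291.4, 173.4], 0.26)]
side jar [([364.5, 183.9], 0.68), ([343.1, 170.0], 0.2)]
side dish [([251.9, 223.9], 0.73)]
side wax_bar [([388.4, 259.6], 0.61)]
side doming_block [([343.8, 170.9], 0.58)]
side screwdriver [([251.9, 189.5], 0.43)]
```

View pics/top0.png

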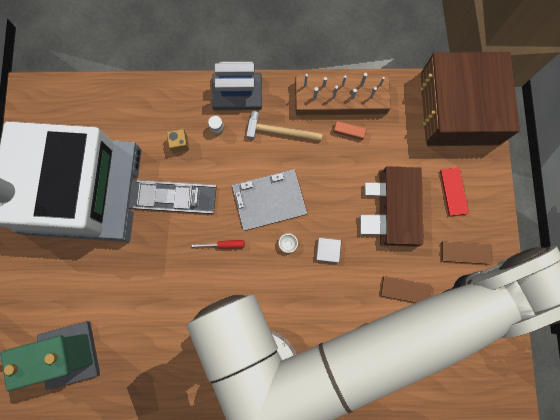

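View pics/side0.png

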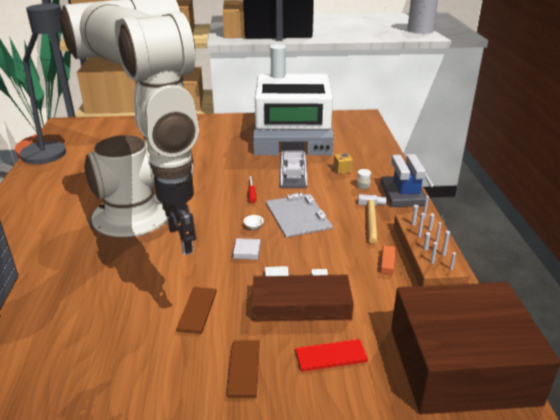

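The top view shows the rack at (404,206), opening left (+y). The wider blank's end is near (373,225) and the narrow one's near (375,189). The board is at (269,199), the tray at (178,196) and the engraver on the left. Next I'll check the choice in a close crop and compute world estimates.

Possible mix-ups for the wider blank, in top pixels:
- narrow blank end (375,189)
- red plate (454,191)
- brown plates (466,253) and (407,290)
- steel bench block (329,250)

I choose the silver end at (373,225) because it is in the rack and wider.

```bash
cat >h.py <<'E'
from workcell import bot
import cv2,numpy as np
def plane(c,uv,z):
    k=bot.get_calibration(c);K=k["intrinsics"];T=np.array(k["pose"])
    uv=np.atleast_2d(uv).astype(float);d=np.c_[uv,np.ones(len(uv))]@np.linalg.inv(K).T@T[:3,:3].T
    o=T[:3,3];return (o+d*((z-o[2])/d[:,2])[:,None])[:,:2]
def proj(c,P):
    k=bot.get_calibration(c);K=np.array(k["intrinsics"]);T=np.array(k["pose"])
    q=(np.atleast_2d(P)-T[:3,3])@T[:3,:3]@K.T;return q[:,:2]/q[:,2:]
E
python3 - <<'E'
from h import *
im=bot.camera("top")[:,:,::-1]
A=cv2.resize(im[170:250,230:430],None,fx=4,fy=4,interpolation=cv2.INTER_CUBIC)
B=cv2.resize(im[165:235,130:330],None,fx=4,fy=4,interpolation=cv2.INTER_CUBIC)
cv2.imwrite("pics/crop1.png",np.vstack([A,B]))
bot.camera("side")
for n,z in[("rack",0),("blank_center",.016),("narrow_center",.016),("board_corner",.014),("board",0),("tray_pocket",.022),("tray_tab",.037),("engraver",0)]:
  for c in("top","side"):
    print(n,c,[(np.round(plane(c,d["uv"],z)[0],4).tolist(),round(d["confidence"],2)) for d in bot.mark_of(c,n)[:3]])
for n,z in[("rack",.052),("board",.008),("blank",.022),("narrow_center",.022),("tray",.024),("engraver",.075)]:
  for d in bot.masks_of("top",n)[:3]:
    p=np.argwhere(d["pixels"])[:,::-1]
    print(n,round(d["confidence"],2),d["extent"],"n",len(p),[np.round(v,3).tolist() if not np.isscalar(v) else round(v,1) for v in cv2.minAreaRect((plane("top",p,z)*1000).astype(np.float32))])
E
```

```text
rack top [([0.4908, -0.4553], 0.82)]
rack side [([0.4909, -0.4334], 0.87)]
blank_center top [([0.2332, -0.4472], 0.94), ([0.4334, -0.3999], 0.85), ([0.3465, -0.6426], 0.69)]
blank_center side [([0.2325, -0.4525], 0.9), ([0.3522, -0.6633], 0.7), ([0.5428, -0.6399], 0.62)]
narrow_center top [([0.5525, -0.4104], 0.69), ([0.7358, -0.3064], 0.48)]
narrow_center side []
board_corner top [([0.543, -0.0275], 0.97), ([0.5378, 0.3758], 0.66), ([0.4284, -0.4035], 0.58)]
board_corner side [([0.5374, -0.0397], 0.61)]
board top [([0.5278, -0.0318], 0.84), ([0.5389, 0.2866], 0.41), ([0.3774, -0.0927], 0.39)]
board side [([0.3679, -0.2235], 0.72), ([0.55, -0.0275], 0.56)]
tray_pocket top [([0.5268, 0.2803], 0.97)]
tray_pocket side [([0.5322, 0.2977], 0.91)]
tray_tab top [([0.5278, 0.1785], 0.71), ([0.7334, -0.2999], 0.57)]
tray_tab side [([0.5269, 0.183], 0.78)]
engraver top [([0.5436, 0.3757], 0.75), ([0.4405, -0.3986], 0.44)]
engraver side [([0.5443, 0.369], 0.69)]
rack 0.9 [378.2, 166.1, 422.9, 248.7] n 3266 [[483.467, -445.466], [134.138, 249.655], 86.9]
rack 0.45 [360.3, 211.5, 384.5, 233.2] n 517 [[429.044, -355.999], [77.278, 61.093], 89.2]
board 0.62 [229.3, 172.1, 305.8, 230.5] n 3034 [[518.76, -44.825], [151.224, 207.138], 13.8]
blank 0.96 [439.8, 168.0, 470.1, 216.3] n 903 [[533.605, -620.889], [149.779, 62.976], 7.3]
blank 0.9 [384.2, 277.7, 432.0, 300.9] n 935 [[231.0, -453.335], [151.198, 61.414], 80.5]
blank 0.85 [360.0, 215.3, 386.4, 234.8] n 513 [[432.395, -362.129], [78.769, 59.241], 89.2]
narrow_center 0.79 [365.5, 181.7, 385.6, 197.0] n 264 [[544.451, -375.529], [63.831, 38.519], 89.3]
tray 0.9 [138.0, 179.3, 199.9, 207.7] n 1198 [[530.495, 268.451], [190.605, 75.106], 85.0]
engraver 0.8 [0.0, 122.2, 217.5, 239.9] n 16931 [[562.105, 448.479], [668.026, 346.896], 85.5]
```

View pics/crop1.png

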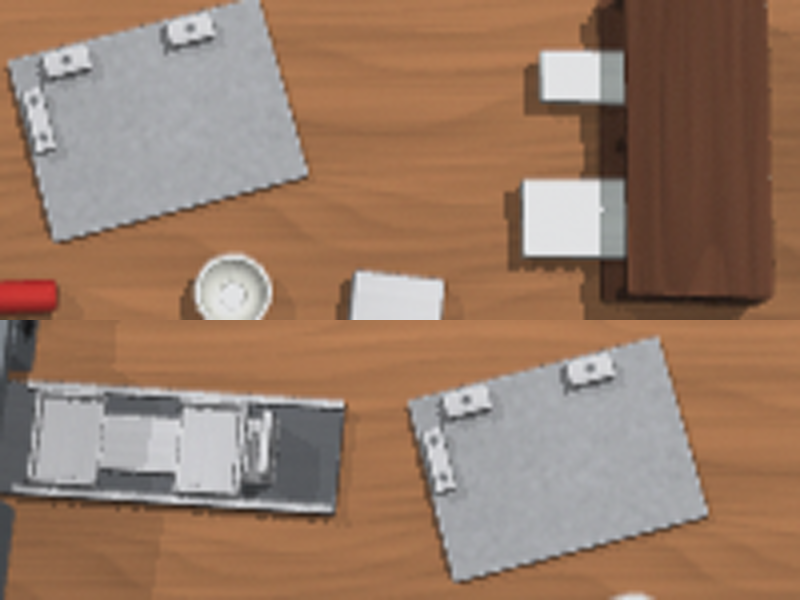

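The crop confirms it: the silver end at top (373,225) is 59 mm wide and belongs to the blank, while the other at (375,189) is 38.5 mm wide. The board's fences lie on the world +x side (two blocks) and the +y side (end stop), at a yaw of about 13.8°. I'll refine the blank's angle and end, and the tray line, while the tool turns to yaw 90.

```bash
cat >>h.py <<'E'
def need(x,y,z,yaw,show=True):
    o=bot.get_obs();r,p,w=o["tcp_rot"];a=np.radians(yaw)
    # shifts in tool axes at the current yaw and at the target yaw (tool down)
    d=np.array([x,y,z])-o["ee_pos"];w0=np.radians(w)
    f=lambda b:np.round(100*np.array([d[0]*np.cos(b)+d[1]*np.sin(b),d[0]*np.sin(b)-d[1]*np.cos(b),-d[2]]),2).tolist()
    print("t",round(o["time"],2),"pos",np.round(o["ee_pos"],4),"rot",np.round(o["tcp_rot"],2),"F",np.round(o["wrist_force"],1),"open",round(o["opening"],4))
    print(" shift now",f(w0)," after turn",f(a)," az",round(-np.arctan2(np.sin(a-w0),np.cos(a-w0)),3))
E
R='[0,0,0,0,0,-0.116,100]'; python3 -m pendant '[[[0,0,0,0,0,-0.116,100],[0,0,0,0,0,-0.116,100],[0,0,0,0,0,-0.116,100],[0,0,0,0,0,-0.116,100],[0,0,0,0,0,-0.116,100]]]' 100
python3 -m pendant '[[[0,0,0,0,0,-0.116,100],[0,0,0,0,0,-0.116,100],[0,0,0,0,0,-0.116,100],[0,0,0,0,0,-0.116,100],[0,0,0,0,0,-0.116,100]]]'
python3 - <<'E'
from h import *
im=bot.camera("top").astype(int)
sub=np.zeros(im.shape[:2],bool);sub[208:242,350:400]=1
m=sub&(im.min(2)>120)&(im.max(2)-im.min(2)<40)
p=np.argwhere(m)[:,::-1]
w=plane("top",p,.022)*1000
print(len(p),p.min(0),p.max(0),cv2.minAreaRect(w.astype(np.float32)))
# sub-pixel side edges per column
g=im.sum(2)
lo,hi=[],[]
for u in range(363,384):
    col=np.abs(np.diff(g[208:242,u].astype(float)));
    for L,s in((lo,slice(0,15)),(hi,slice(18,33))):
        c=col[s]; i=np.arange(len(c))+s.start+208.5; c=np.where(c>.3*c.max(),c,0); L.append((u,(i*c).sum()/c.sum()))
for L in(lo,hi):
    w=plane("top",np.array(L),.022)*1000; k=np.polyfit(w[:,1],w[:,0],1); print("edge slope deg",np.degrees(np.arctan(k[0])),"x at y-340",np.polyval(k,-340))
need(.432,-.343,.1,90)
E
```

```text
time: 3.22
ee_pos: [0.2201, -0.504, 0.2313]
tcp_rot: [180.0, 0.0, 58.0]
wrist_force: [0.1, -0.4, 0.4]
opening: 0.0858
time: 3.63
ee_pos: [0.2202, -0.504, 0.2313]
tcp_rot: [180.0, 0.0, 93.0]
wrist_force: [-0.4, 0.1, 0.1]
opening: 0.0854
475 [361 215] [385 233] ((433.92333984375, -363.59698486328125), (76.1489028930664, 56.14645004272461), 89.2421875)
edge slope deg 3.304067510068483 x at y-340 465.1836912678519
edge slope deg 1.770738053084971 x at y-340 404.7644411001094
t 3.68 pos [ 0.2201 -0.504   0.2313] rot [180.    -0.    93.48] F [-0.8  0.3  0.3] open 0.0855
 shift now [14.78, 22.13, 13.13]  after turn [16.1, 21.19, 13.13]  az 0.061
```

```bash
python3 -m pendant '[[[0,0,0,0,0,0.087,100],[3.8,3.8,0,0,0,0,100],[3.8,3.8,0,0,0,0,100],[3.8,3.8,0,0,0,0,100],[3.8,3.8,0,0,0,0,100]]]'
python3 -c "
from h import *
need(.4345,-.344,.08,88.5)"
```

```text
time: 4.1
ee_pos: [0.3432, -0.3895, 0.2301]
tcp_rot: [-179.9, 0.0, 86.8]
wrist_force: [0.7, -0.3, 0.2]
opening: 0.0857
t 4.1 pos [ 0.3432 -0.3895  0.2301] rot [-1.7992e+02  4.0000e-02  8.6750e+01] F [ 0.7 -0.3  0.2] open 0.0857
 shift now [5.06, 8.86, 15.01]  after turn [4.79, 9.01, 15.01]  az -0.03
```

```bash
python3 -m pendant '[[[1.6,3,0,0,0,-0.03,100],[1.6,3,0,0,0,0,100],[1.2,2,3,0,0,0,100],[0,0,3,0,0,0,100],[0,0,3,0,0,0,100]]]'
python3 -c "
from h import *
need(.4345,-.344,.045,88.5)"
```

```text
time: 4.52
ee_pos: [0.4367, -0.3421, 0.1454]
tcp_rot: [179.4, 0.5, 88.0]
wrist_force: [0.3, -0.8, -0.6]
opening: 0.0854
t 4.52 pos [ 0.4367 -0.3421  0.1454] rot [179.36   0.47  88.03] F [ 0.3 -0.8 -0.6] open 0.0854
 shift now [-0.2, -0.22, 10.04]  after turn [-0.19, -0.22, 10.04]  az -0.008
```

```bash
python3 -m pendant '[[[-0.1,-0.1,3,0,0,0,100],[-0.1,-0.1,3,0,0,0,100],[0,0,2.5,0,0,0,100],[0,0,1,0,0,0,100],[0,0,0,0,0,0,100]]]'
python3 -c "
from h import *
need(.4345,-.344,.008,88.5)"
```

```text
time: 4.93
ee_pos: [0.4344, -0.3412, 0.04]
tcp_rot: [179.7, 0.2, 87.4]
wrist_force: [-0.1, 1.2, -0.5]
opening: 0.0852
t 4.93 pos [ 0.4344 -0.3412  0.04  ] rot [179.68   0.21  87.36] F [-0.1  1.2 -0.5] open 0.0852
 shift now [-0.28, 0.02, 3.2]  after turn [-0.28, 0.01, 3.2]  az -0.02
```

```bash
python3 -m pendant '[[[-0.2,0,1.2,0,0,0,100],[0,0,1.2,0,0,0,100],[0,0,0.8,0,0,0,100],[0,0,0,0,0,0,100]]]'
python3 -m pendant '[[[0,0,0,0,0,0,70],[0,0,0,0,0,0,50],[0,0,0,0,0,0,50],[0,0,0,0,0,0,50],[0,0,0,0,0,0,50]]]' 90
python3 -c "
from h import *
need(.4345,-.344,.008,88.5)"
```

```text
time: 5.27
ee_pos: [0.4362, -0.3451, 0.0092]
tcp_rot: [179.5, 0.4, 87.1]
wrist_force: [0.2, 0.3, -0.1]
opening: 0.0854
time: 5.68
ee_pos: [0.4366, -0.3459, 0.0116]
tcp_rot: [179.4, 0.5, 87.1]
wrist_force: [-1.5, -0.2, -2.7]
opening: 0.057
t 5.68 pos [ 0.4366 -0.3459  0.0116] rot [179.38   0.45  87.09] F [-1.5 -0.2 -2.7] open 0.057
 shift now [0.17, -0.22, 0.36]  after turn [0.18, -0.22, 0.36]  az -0.025
```

```bash
python3 -m pendant '[[[0,0,0,0,0,0,50],[0,0,0,0,0,0,50],[0,0,0,0,0,0,50]]]'
python3 -c "
from h import *
need(.4345,-.344,.008,88.5)
im=bot.camera('side')[:,:,::-1]
cv2.imwrite('pics/grip.png',cv2.resize(im[200:340,180:380],None,fx=4,fy=4,interpolation=cv2.INTER_CUBIC))"
```

```text
time: 5.93
ee_pos: [0.4366, -0.3458, 0.0115]
tcp_rot: [179.4, 0.4, 87.1]
wrist_force: [0.3, -0.7, -2.1]
opening: 0.0572
t 5.93 pos [ 0.4366 -0.3458  0.0115] rot [179.37   0.45  87.09] F [ 0.3 -0.7 -2.1] open 0.0572
 shift now [0.17, -0.22, 0.35]  after turn [0.18, -0.22, 0.35]  az -0.025
```

View pics/grip.png

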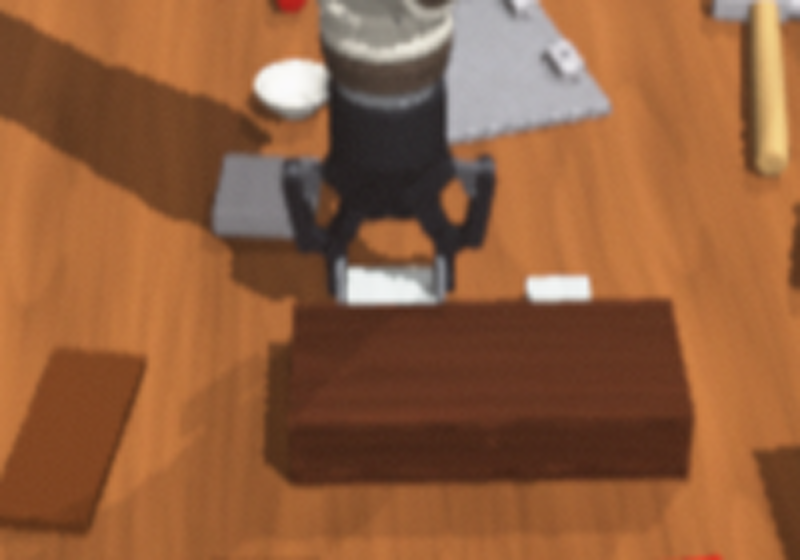

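Pads flank the blank's end at crop (390,285), so the grip is good. I'll lift 15 mm under the roof and pull out along +y.

```bash
python3 -m pendant '[[[1,0,-0.5,0,0,0,50],[1.5,0,-0.5,0,0,0,50],[2,0,-0.4,0,0,0,50],[2.5,0.2,0,0,0,0,50],[2.5,0.3,0,0,0,0,50]]]'
python3 -m pendant '[[[2.5,0.3,-0.1,0,0,0,50],[2.5,0.5,-0.5,0,0,0,50],[2,0.5,-1.5,0,0,0,50],[1,1,-2,0,0,0,50],[0,0,-2,0,0,0,50]]]'
python3 - <<'E'
from h import *
need(.51,-.04,.09,103.8)
im=bot.camera('side')[:,:,::-1]
cv2.imwrite('pics/out.png',cv2.resize(im[150:310,180:400],None,fx=3,fy=3,interpolation=cv2.INTER_CUBIC))
bot.camera("top")
for c in("top","side"):
    print([(d["uv"],round(d["confidence"],2)) for d in bot.mark_of(c,"blank_center")[:4]])
E
```

```text
time: 6.4
ee_pos: [0.4457, -0.2476, 0.0257]
tcp_rot: [179.4, 0.4, 86.8]
wrist_force: [0.7, 1.2, -3.6]
opening: 0.0569
time: 6.82
ee_pos: [0.4692, -0.1538, 0.0859]
tcp_rot: [179.7, 0.1, 87.1]
wrist_force: [0.9, -0.9, -2.4]
opening: 0.0567
t 6.82 pos [ 0.4692 -0.1538  0.0859] rot [1.7971e+02 9.0000e-02 8.7080e+01] F [ 0.9 -0.9 -2.4] open 0.0567
 shift now [11.57, 3.49, -0.41]  after turn [10.08, 6.67, -0.41]  az -0.292
[([463.7, 250.6], 0.72), ([456.2, 187.2], 0.71), ([405.8, 291.4], 0.64), ([326.5, 210.9], 0.56)]
[([245.6, 367.7], 0.87), ([197.8, 306.6], 0.86), ([282.7, 221.5], 0.68), ([331.1, 356.5], 0.64)]
```

View pics/out.png

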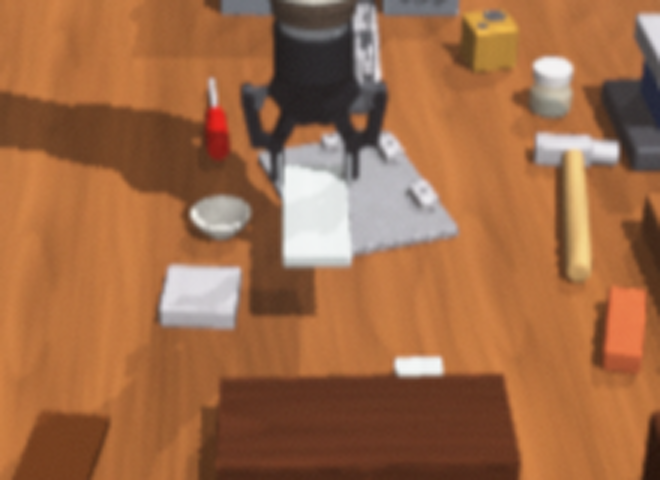

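```bash
python3 -m pendant '[[[2,0,0,0,0,-0.1,50],[3,0,0,0,0,-0.1,50],[3,1,0,0,0,-0.09,50],[3,1,0,0,0,0,50],[2,1,0,0,0,0,50]]]'
python3 - <<'E'
from h import *
need(.5007,-.0027,.08,103.8)
ut=ct=None
bot.camera("top");bot.camera("side")
for c in("top","side"):
    print([(d["uv"],round(d["confidence"],2)) for d in bot.mark_of(c,"blank_center")[:5]])
print(proj("top",[.5,-.05,.08]),proj("side",[.5,-.05,.08]))
E
```

```text
time: 7.43
ee_pos: [0.4766, -0.0221, 0.0771]
tcp_rot: [-179.8, 0.1, 103.7]
wrist_force: [1.6, 0.1, -3.8]
opening: 0.0568
t 7.43 pos [ 0.4766 -0.0221  0.0771] rot [-1.7979e+02  1.2000e-01  1.0371e+02] F [ 1.6  0.1 -3.8] open 0.0568
 shift now [1.31, 2.81, -0.29]  after turn [1.31, 2.81, -0.29]  az -0.002
[([465.0, 253.0], 0.9), ([453.6, 190.4], 0.86), ([279.3, 203.7], 0.72), ([407.1, 289.6], 0.62)]
[([332.1, 355.5], 0.94), ([194.7, 306.4], 0.87), ([246.7, 369.8], 0.87), ([291.6, 199.9], 0.68), ([369.1, 220.6], 0.53)]
[[270.7151864  200.23153079]] [[291.44020812 195.27675659]]
```

```bash
python3 -m pendant '[[[0.6,1.3,0,0,0,0,50],[0.6,1.3,1,0,0,0,50],[0,0,1.5,0,0,0,50],[0,0,1.5,0,0,0,50],[0,0,0,0,0,0,50]]]'
python3 - <<'E'
from h import *
need(.5007,-.0027,.012,103.8)
im=bot.camera('top')[:,:,::-1]
im2=bot.camera('side')[:,:,::-1]
cv2.imwrite('pics/over.png',np.vstack([cv2.resize(im[160:235,220:320],None,fx=4,fy=4,interpolation=cv2.INTER_CUBIC),cv2.resize(im2[170:240,240:340],None,fx=4,fy=4,interpolation=cv2.INTER_CUBIC)]))
E
```

```text
time: 8.05
ee_pos: [0.4986, -0.0106, 0.0333]
tcp_rot: [-179.7, 0.2, 103.3]
wrist_force: [0.3, 0.3, -3.5]
opening: 0.0568
t 8.05 pos [ 0.4986 -0.0106  0.0333] rot [-179.66    0.2   103.28] F [ 0.3  0.3 -3.5] open 0.0568
 shift now [0.72, 0.39, 2.13]  after turn [0.72, 0.4, 2.13]  az -0.009
```

View pics/over.png

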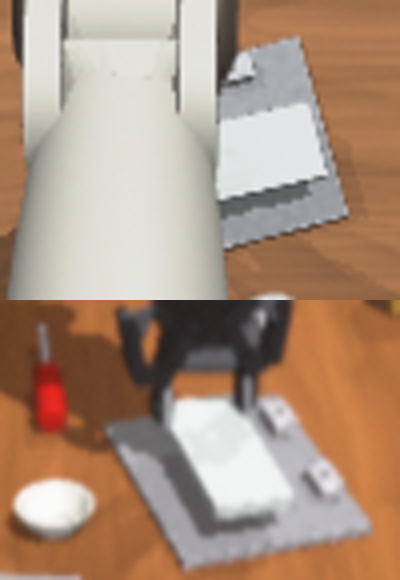

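The picture shows the blank parallel to the board, clear of both fence blocks. Lowering it.

```bash
python3 -m pendant '[[[0.3,0.2,1,0,0,0,50],[0,0,0.6,0,0,0,50],[0,0,0.3,0,0,0,50],[0,0,0,0,0,0,50]]]'
python3 -m pendant '[[[0,0,0.2,0,0,0,50],[0,0,0.1,0,0,0,50],[0,0,0,0,0,0,50]]]'
```

```text
time: 8.48
ee_pos: [0.5019, -0.0086, 0.0176]
tcp_rot: [-180.0, 0.3, 103.1]
wrist_force: [-1.3, -0.2, -2.9]
opening: 0.0568
time: 8.73
ee_pos: [0.5021, -0.0087, 0.0148]
tcp_rot: [180.0, 0.3, 103.1]
wrist_force: [0.0, -0.2, -2.9]
opening: 0.0566
```

```bash
python3 -m pendant '[[[0,0,0.3,0,0,0,50],[0,0,0,0,0,0,50]]]'
python3 -m pendant '[[[0,0,0.3,0,0,0,50],[0,0,0,0,0,0,50]]]'
python3 -m pendant '[[[0,0,0.2,0,0,0,50],[0,0,0,0,0,0,50]]]'
```

```text
time: 8.9
ee_pos: [0.5024, -0.0086, 0.012]
tcp_rot: [179.9, 0.3, 103.1]
wrist_force: [-0.9, -0.5, -3.1]
opening: 0.0565
time: 9.07
ee_pos: [0.5029, -0.0086, 0.0098]
tcp_rot: [179.8, 0.3, 103.1]
wrist_force: [-1.2, 0.0, -1.1]
opening: 0.0569
time: 9.23
ee_pos: [0.5034, -0.0086, 0.0099]
tcp_rot: [179.7, 0.4, 103.1]
wrist_force: [-1.0, 0.6, -3.1]
opening: 0.0568
```

```bash
python3 -m pendant '[[[0,0,0,0,0,0,85],[0,0,0,0,0,0,85],[0,0,0,0,0,0,85],[0,0,-0.5,0,0,0,85],[0,0,-2,0,0,0,85]]]'
python3 -m pendant '[[[0,0,-3,0,0,0,85],[-1,-3,-1,0,0,0,0],[-3,-3,0,0,0,0,0],[-3,-3,0,0,0,0,0],[0,0,0,0,0,0,0]]]'
python3 - <<'E'
from h import *
need(.47,-.06,.06,103.8)
bot.camera("top");bot.camera("side")
for c in("top","side"):
    print([(d["uv"],np.round(plane(c,d["uv"],.014)[0],4),round(d["confidence"],2)) for d in bot.mark_of(c,"blank_center")[:6]])
E
```

```text
time: 9.65
ee_pos: [0.5021, -0.0086, 0.0328]
tcp_rot: [179.9, 0.4, 103.1]
wrist_force: [0.5, -0.3, 0.1]
opening: 0.0728
time: 10.07
ee_pos: [0.4307, -0.0989, 0.0797]
tcp_rot: [179.6, 0.5, 103.4]
wrist_force: [-0.1, 0.2, -0.1]
opening: 0.0245
t 10.07 pos [ 0.4307 -0.0989  0.0797] rot [179.61   0.53 103.42] F [-0.1  0.2 -0.1] open 0.0245
 shift now [2.87, 4.73, 1.97]  after turn [2.84, 4.74, 1.97]  az -0.007
[([407.2, 291.7], array([ 0.2272, -0.4576]), 0.84), ([455.5, 186.0], array([ 0.5529, -0.6314]), 0.72), ([325.2, 249.3], array([ 0.3586, -0.2145]), 0.65), ([275.1, 204.0], array([ 0.5022, -0.063 ]), 0.56), ([465.6, 254.7], array([ 0.3363, -0.644 ]), 0.56)]
[([245.6, 369.1], array([ 0.3497, -0.6564]), 0.93), ([194.5, 305.3], array([ 0.2278, -0.4471]), 0.9), ([297.1, 211.5], array([ 0.5192, -0.0396]), 0.83), ([335.5, 354.8], array([ 0.5478, -0.6312]), 0.6), ([372.2, 220.3], array([ 0.7428, -0.106 ]), 0.53)]
```

```bash
python3 -m pendant '[[[1.2,1.7,2,0,0,0,0],[0.5,1.2,2,0,0,-0.006,0],[0,0,1,0,0,0,0],[0,0,0,0,0,0,0]]]'
python3 -c "
from h import *
need(.462,-.0733,.013,103.8)"
```

```text
time: 10.6
ee_pos: [0.4615, -0.0677, 0.028]
tcp_rot: [179.5, 0.5, 104.2]
wrist_force: [-0.3, 0.2, 0.2]
opening: -0.0001
t 10.6 pos [ 0.4615 -0.0677  0.028 ] rot [179.48   0.46 104.24] F [-0.3  0.2  0.2] open -0.0001
 shift now [-0.56, -0.09, 1.5]  after turn [-0.56, -0.08, 1.5]  az 0.008
```

```bash
python3 -m pendant '[[[-0.4,0,0.8,0,0,0.006,0],[-0.1,0,0.5,0,0,0,0],[0,0,0.2,0,0,0,0],[0,0.3,0,0,0,0,0],[0,0.5,0,0,0,0,0]]]'
python3 -m pendant '[[[0,0.5,0,0,0,0,0],[0,0.5,0,0,0,0,0],[0,0.4,0,0,0,0,0],[0,0.3,0,0,0,0,0],[0,0,0,0,0,0,0]]]'
python3 -c "
from h import *
need(.462,-.0733,.013,103.8)"
```

```text
time: 11.02
ee_pos: [0.4702, -0.0706, 0.0126]
tcp_rot: [179.6, 0.4, 104.0]
wrist_force: [1.0, 0.7, -1.0]
opening: -0.0
time: 11.43
ee_pos: [0.4897, -0.0666, 0.0141]
tcp_rot: [179.5, 0.5, 103.9]
wrist_force: [-1.2, -1.5, 0.0]
opening: -0.0001
t 11.43 pos [ 0.4897 -0.0666  0.0141] rot [179.5    0.49 103.9 ] F [-1.2 -1.5  0. ] open -0.0001
 shift now [0.02, -2.85, 0.11]  after turn [0.01, -2.85, 0.11]  az 0.002
```

```bash
python3 -m pendant '[[[0,0.3,0,0,0,0,0],[0,0.3,0,0,0,0,0],[0,0,0,0,0,0,0]]]'
python3 -m pendant '[[[0,0.2,0.05,0,0,0,0],[0,0,0,0,0,0,0]]]'
python3 -m pendant '[[[0,0.2,0,0,0,0,0],[0,0,0,0,0,0,0]]]'
```

```text
time: 11.68
ee_pos: [0.4957, -0.065, 0.0141]
tcp_rot: [179.6, 0.5, 103.9]
wrist_force: [-0.3, -0.1, -0.4]
opening: -0.0002
time: 11.85
ee_pos: [0.4978, -0.0645, 0.0138]
tcp_rot: [179.6, 0.5, 103.9]
wrist_force: [0.2, 0.4, 0.1]
opening: -0.0002
time: 12.02
ee_pos: [0.4999, -0.064, 0.0138]
tcp_rot: [179.6, 0.5, 103.9]
wrist_force: [0.2, -0.8, -0.7]
opening: 0.0
```

```bash
python3 - <<'E'
from h import *
im=bot.camera('top')[:,:,::-1]
im2=bot.camera('side')[:,:,::-1]
cv2.imwrite('pics/push.png',np.vstack([cv2.resize(im[160:235,220:320],None,fx=4,fy=4,interpolation=cv2.INTER_CUBIC),cv2.resize(im2[170:240,240:340],None,fx=4,fy=4,interpolation=cv2.INTER_CUBIC)]))
print(bot.get_obs()["torque"])
E
```

```text
[ 0.01375085  0.02606226 -0.05981466]
```

View pics/push.png

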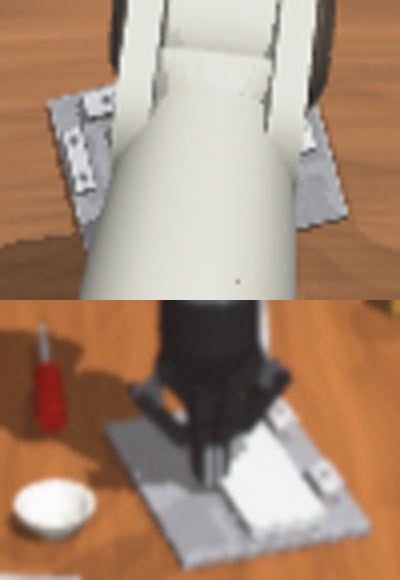

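The side view shows the fingers at the blank's −x edge and the blank a few mm short of the long fence. I'll continue in small steps until the force rises.

```bash
for i in 1; do python3 -m pendant '[[[0,0.2,0,0,0,0,0],[0,0,0,0,0,0,0]]]'
python3 -m pendant '[[[0,0.2,0,0,0,0,0],[0,0,0,0,0,0,0]]]'
python3 -m pendant '[[[0,0.2,0,0,0,0,0],[0,0,0,0,0,0,0]]]'; done
```

```text
time: 12.28
ee_pos: [0.5018, -0.0635, 0.0139]
tcp_rot: [179.6, 0.5, 103.9]
wrist_force: [0.7, 0.1, -0.7]
opening: 0.0001
time: 12.45
ee_pos: [0.5038, -0.063, 0.0139]
tcp_rot: [179.6, 0.5, 103.9]
wrist_force: [-0.2, 1.2, -0.9]
opening: 0.0002
time: 12.62
ee_pos: [0.5059, -0.0625, 0.0139]
tcp_rot: [179.6, 0.5, 103.9]
wrist_force: [0.5, 0.2, -0.2]
opening: -0.0004
```

```bash
python3 -m pendant '[[[0,0.2,0,0,0,0,0],[0,0,0,0,0,0,0]]]'
python3 -m pendant '[[[0,0.15,0,0,0,0,0],[0,0,0,0,0,0,0]]]'
python3 - <<'E'
from h import *
im=bot.camera("side").astype(int)
bot.camera("top")
for c in("top","side"):
    print([(d["uv"],np.round(plane(c,d["uv"],.014)[0],4),round(d["confidence"],2)) for d in bot.mark_of(c,"blank_center")[:7]])
print([(d["uv"],np.round(plane("side",d["uv"],.014)[0],4),round(d["confidence"],2)) for d in bot.mark_of("side","board_corner")[:7]])
E
```

```text
time: 12.78
ee_pos: [0.5079, -0.0621, 0.0139]
tcp_rot: [179.6, 0.5, 103.9]
wrist_force: [-0.0, 0.2, 0.7]
opening: 0.0001
time: 12.95
ee_pos: [0.5081, -0.0621, 0.0137]
tcp_rot: [179.8, 0.5, 103.9]
wrist_force: [-1.3, 0.1, 0.7]
opening: -0.0002
[([409.5, 290.3], array([ 0.2313, -0.4648]), 0.84), ([466.0, 251.7], array([ 0.3454, -0.646 ]), 0.79), ([454.1, 192.3], array([ 0.5326, -0.6253]), 0.63)]
[([246.3, 370.8], array([ 0.3511, -0.6611]), 0.93), ([307.3, 213.6], array([ 0.5496, -0.054 ]), 0.9), ([331.7, 356.4], array([ 0.5387, -0.6351]), 0.68), ([196.9, 307.1], array([ 0.2341, -0.454 ]), 0.66), ([254.0, 223.2], array([ 0.3832, -0.0955]), 0.19)]
[([300.2, 210.7], array([ 0.5293, -0.0356]), 0.94), ([249.0, 189.4], array([0.3722, 0.1088]), 0.55)]
```

```bash
python3 -m pendant '[[[0,0.2,0,0,0,0,0]]]'
python3 -m pendant '[[[0,0.3,0,0,0,0,0]]]'
python3 -m pendant '[[[0,0.4,0,0,0,0,0]]]'
```

```text
time: 13.28
ee_pos: [0.5085, -0.0619, 0.0135]
tcp_rot: [179.9, 0.5, 103.9]
wrist_force: [-19.5, -5.4, 12.4]
opening: -0.0006
time: 13.37
ee_pos: [0.5086, -0.0619, 0.0135]
tcp_rot: [-179.7, 0.5, 103.8]
wrist_force: [-24.6, -7.8, 17.9]
opening: -0.0
time: 13.45
ee_pos: [0.5087, -0.0619, 0.0136]
tcp_rot: [-179.3, 0.6, 103.8]
wrist_force: [-30.4, -8.2, 21.8]
opening: 0.0001
```

```bash
python3 -m pendant '[[[0,-1,0,0,0,0,0],[0,0,-3,0,0,0,0],[-2,1,-3,0,0,0,0],[-3,1.5,0,0,0,0,0],[-3,1.5,0,0,0,0,0]]]'
python3 - <<'E'
from h import *
need(.566,-.1515,.013,103.8)
E
```

```text
time: 13.87
ee_pos: [0.5561, -0.1296, 0.0759]
tcp_rot: [-179.2, 0.4, 104.1]
wrist_force: [0.6, 0.5, -0.2]
opening: -0.0004
t 13.87 pos [ 0.5561 -0.1296  0.0759] rot [-179.24    0.44  104.07] F [ 0.6  0.5 -0.2] open -0.0004
 shift now [-2.36, 0.43, 6.29]  after turn [-2.36, 0.44, 6.29]  az 0.005
```

```bash
python3 -m pendant '[[[-1.5,0.4,0,-0.013,0.007,0.005,0],[-1,0,2,0,0,0,0],[0,0,2,0,0,0,0],[0,0,1,0,0,0,0],[0,0,0,0,0,0,0]]]'
python3 - <<'E'
from h import *
need(.566,-.1515,.013,103.8)
im=bot.camera('top')[:,:,::-1]
im2=bot.camera('side')[:,:,::-1]
cv2.imwrite('pics/end.png',np.vstack([cv2.resize(im[160:235,220:320],None,fx=4,fy=4,interpolation=cv2.INTER_CUBIC),cv2.resize(im2[170:240,240:340],None,fx=4,fy=4,interpolation=cv2.INTER_CUBIC)]))
E
```

```text
time: 14.28
ee_pos: [0.5756, -0.1595, 0.0271]
tcp_rot: [179.2, 0.3, 103.6]
wrist_force: [-0.6, 0.2, 0.7]
opening: -0.0003
t 14.28 pos [ 0.5756 -0.1595  0.0271] rot [179.19   0.33 103.6 ] F [-0.6  0.2  0.7] open -0.0003
 shift now [1.0, -0.75, 1.41]  after turn [1.0, -0.75, 1.41]  az -0.004
```

View pics/end.png

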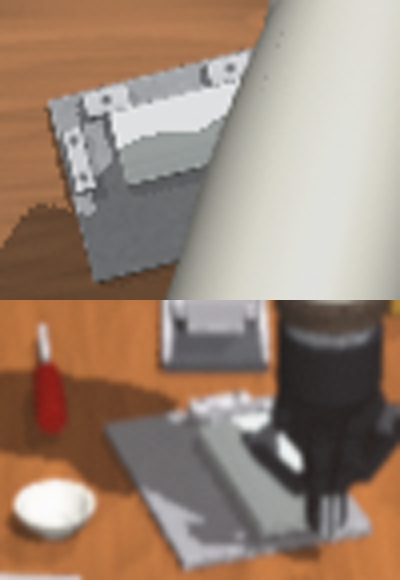

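The blank is snug on the long fence, with about 20 mm to go to the end stop. The fingers are just beyond the free end.

```bash
python3 -m pendant '[[[0,-0.8,0,0.012,0,0,0],[0,0,0.8,0,0,0,0],[0,0,0.5,0,0,0,0],[0,0,0,0,0,0,0]]]'
python3 -m pendant '[[[0.5,0,0,0,0,0,0],[0.5,0,0,0,0,0,0],[0.5,0,0,0,0,0,0],[0,0,0,0,0,0,0]]]'
python3 -m pendant '[[[0.4,0,0,0,0,0,0],[0.4,0,0,0,0,0,0],[0.2,0,0,0,0,0,0]]]'
python3 - <<'E'
from h import *
need(.566,-.1515,.013,103.8)
E
```

```text
time: 14.72
ee_pos: [0.5693, -0.1605, 0.0189]
tcp_rot: [179.6, 0.5, 103.7]
wrist_force: [-0.2, -0.3, 0.1]
opening: -0.0001
time: 15.05
ee_pos: [0.5655, -0.1442, 0.0192]
tcp_rot: [179.6, 0.5, 103.7]
wrist_force: [-0.3, 0.5, 0.3]
opening: 0.0001
time: 15.3
ee_pos: [0.5632, -0.1333, 0.0196]
tcp_rot: [179.5, 0.5, 103.8]
wrist_force: [1.3, 0.1, 0.2]
opening: -0.0
t 15.3 pos [ 0.5632 -0.1333  0.0196] rot [179.52   0.54 103.77] F [1.3 0.1 0.2] open -0.0
 shift now [-1.83, -0.16, 0.66]  after turn [-1.83, -0.16, 0.66]  az -0.001
```

```bash
python3 -m pendant '[[[-0.8,0,0,0,0,0,0],[0,0,0.5,0,0,0,0],[0,0,0.2,0,0,0,0],[0,0,0,0,0,0,0]]]'
python3 -m pendant '[[[0.4,0,0,0,0,0,0],[0.4,0,0,0,0,0,0],[0.4,0,0,0,0,0,0],[0.3,0,0,0,0,0,0]]]'
python3 -m pendant '[[[0.2,0,0,0,0,0,0]]]'
python3 -m pendant '[[[0.2,0,0,0,0,0,0]]]'
```

```text
time: 15.63
ee_pos: [0.5656, -0.1416, 0.0123]
tcp_rot: [179.5, 0.6, 103.8]
wrist_force: [-0.0, 0.3, -0.6]
opening: -0.0001
time: 15.97
ee_pos: [0.5617, -0.1275, 0.0116]
tcp_rot: [179.5, 0.7, 103.7]
wrist_force: [0.5, -1.8, -1.2]
opening: 0.0
time: 16.05
ee_pos: [0.5611, -0.1251, 0.0117]
tcp_rot: [179.5, 0.7, 103.7]
wrist_force: [1.3, -1.7, -1.5]
opening: 0.0002
time: 16.13
ee_pos: [0.5606, -0.1228, 0.0117]
tcp_rot: [179.5, 0.7, 103.7]
wrist_force: [-0.0, -1.8, -0.1]
opening: 0.0001
```

In contact (about −1.8 N of sliding friction). Pushing on in small steps until it meets the end stop.

```bash
python3 -m pendant '[[[0.3,0,0,0,0,0,0],[0.3,0,0,0,0,0,0]]]'
python3 -m pendant '[[[0.2,0,0,0,0,0,0]]]'
python3 -m pendant '[[[0.2,0,0,0,0,0,0]]]'
python3 -m pendant '[[[0.2,0,0,0,0,0,0]]]'
python3 -m pendant '[[[0.2,0,0,0,0,0,0]]]'
```

```text
time: 16.3
ee_pos: [0.559, -0.1166, 0.0117]
tcp_rot: [179.5, 0.7, 103.7]
wrist_force: [0.2, -2.0, 0.6]
opening: -0.0001
time: 16.38
ee_pos: [0.5584, -0.1143, 0.0117]
tcp_rot: [179.5, 0.7, 103.7]
wrist_force: [-0.7, -2.1, -0.2]
opening: -0.0004
time: 16.47
ee_pos: [0.558, -0.1125, 0.0117]
tcp_rot: [179.5, 0.8, 103.7]
wrist_force: [2.5, -17.0, -2.0]
opening: 0.0003
time: 16.55
ee_pos: [0.558, -0.1124, 0.012]
tcp_rot: [179.5, 1.1, 103.6]
wrist_force: [2.1, -21.4, -1.3]
opening: -0.0002
time: 16.63
ee_pos: [0.558, -0.1126, 0.0122]
tcp_rot: [179.5, 1.3, 103.5]
wrist_force: [1.9, -14.2, -2.3]
opening: 0.0004
```

```bash
python3 -m pendant '[[[-1.2,0,0,0,0.01,0,0],[-0.5,0,-3,0,0,0,50],[-3,0,-4,0,0,0,100],[-4,0,-4,0,0,0,100],[-4,0,-2,0,0,0,100]]]'
python3 -m pendant '[[[-4,-1,0,0,0,0,100],[-4,-1,0,0,0,0,100],[-3,-1,0,0,0,0,100],[0,0,0,0,0,0,100]]]'
python3 - <<'E'
from h import *
need(.537,-.033,.12,103.8)
im=bot.camera('top')[:,:,::-1]
im2=bot.camera('side')[:,:,::-1]
cv2.imwrite('pics/snug.png',np.vstack([cv2.resize(im[165:235,225:315],None,fx=6,fy=6,interpolation=cv2.INTER_CUBIC)]))
for c in("top","side"):
  for n in("blank_center","board_corner"):
    print(c,n,[(d["uv"],np.round(plane(c,d["uv"],.014)[0],4),round(d["confidence"],2)) for d in bot.mark_of(c,n)[:7]])
d=bot.masks_of("top","blank")
for e in d:
    p=np.argwhere(e["pixels"])[:,::-1]
    print(e["extent"],len(p),cv2.minAreaRect((plane("top",p,.02)*1000).astype(np.float32)))
E
```

```text
time: 17.05
ee_pos: [0.5808, -0.2182, 0.1283]
tcp_rot: [-180.0, 0.1, 104.1]
wrist_force: [0.8, -0.2, 0.2]
opening: 0.0483
time: 17.38
ee_pos: [0.5814, -0.3425, 0.1353]
tcp_rot: [179.4, 0.3, 104.0]
wrist_force: [0.8, 0.8, -0.1]
opening: 0.0855
t 17.38 pos [ 0.5814 -0.3425  0.1353] rot [179.37   0.3  104.05] F [ 0.8  0.8 -0.1] open 0.0855
 shift now [31.1, 3.2, 1.53]  after turn [31.12, 3.07, 1.53]  az 0.004
top blank_center [([467.8, 253.8], array([ 0.3389, -0.651 ]), 0.95), ([454.1, 189.9], array([ 0.5403, -0.626 ]), 0.84), ([264.8, 191.5], array([ 0.5426, -0.0313]), 0.65), ([405.3, 287.7], array([ 0.2392, -0.4526]), 0.63)]
top board_corner [([264.2, 194.1], array([ 0.5343, -0.0293]), 0.75)]
side blank_center [([332.3, 357.6], array([ 0.5395, -0.6387]), 0.88), ([243.4, 369.9], array([ 0.345 , -0.6582]), 0.75), ([197.9, 308.3], array([ 0.2368, -0.4584]), 0.67), ([303.4, 208.7], array([ 0.5405, -0.0247]), 0.62)]
side board_corner [([300.8, 211.4], array([ 0.5308, -0.0398]), 0.73)]
[440.8, 243.2, 492.6, 262.4] 959 ((342.50408935546875, -643.2758178710938), (152.56935119628906, 60.64913558959961), 85.74906921386719)
[237.6, 175.9, 290.6, 208.0] 992 ((535.2962646484375, -31.537811279296875), (66.78382110595703, 155.4519805908203), 15.364907264709473)
[441.7, 168.4, 469.8, 215.2] 919 ((534.396484375, -622.3195190429688), (150.005859375, 63.09180450439453), 6.538849353790283)
[206.7, 116.3, 226.5, 132.6] 231 ((761.9896240234375, 124.59546661376953), (62.22567367553711, 45.900997161865234), 25.859481811523438)
[384.2, 277.6, 431.8, 302.9] 1053 ((233.06568908691406, -452.74871826171875), (153.5121307373047, 63.117584228515625), 78.97869110107422)
```

View pics/snug.png

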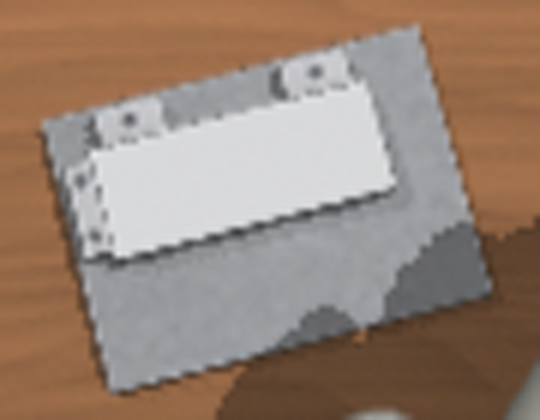

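Picture 9 shows the blank touching both long-fence blocks at (130,130) and (318,80) and the end stop at (90,210). It has been released. Now to measure the tray precisely.

```bash
python3 - <<'E'
from h import *
acc={}
for i in range(8):
  for c in("top","side"):
    bot.camera(c)
    for n,z,g in(("tray_pocket",.022,(.53,.285)),("tray_tab",.037,(.528,.18)),("engraver",0,(.54,.375)),("board_corner",.014,(.535,-.033))):
      for d in bot.mark_of(c,n):
        p=plane(c,d["uv"],z)[0]
        if np.hypot(*(p-g))<.04: acc.setdefault((n,c),[]).append(p);break
for k,v in acc.items(): print(k,len(v),np.round(np.median(v,0),4),np.round(np.std(v,0),4))
im=bot.camera('top')
cv2.imwrite('pics/top_t.png',im[:,:,::-1])
# overlay of assumed tray
P=np.array([.528,.283]);yaw=np.radians(-3.4);R=np.array([[np.cos(yaw),-np.sin(yaw)],[np.sin(yaw),np.cos(yaw)]])
s=6;c0,r0=128,165
big=cv2.resize(im[165:230,128:225,::-1],None,fx=s,fy=s,interpolation=cv2.INTER_CUBIC).copy()
def poly(pts,z,col):
    q=np.array([[*(P+R@np.array(a)/1000),z] for a in pts]);u=(proj("top",q)-[c0,r0]+.5)*s
    cv2.polylines(big,[u.round().astype(int)],True,col,1)
for a,b,z,col in((33,78,.016,(0,0,255)),(37,82,.024,(0,255,0))): poly([(-a,-b),(a,-b),(a,b),(-a,b)],z,col)
poly([(-25,-107),(25,-107),(25,-99),(-25,-99)],.05,(255,0,0))
cv2.imwrite('pics/tray.png',big)
print(bot.get_obs()["time"])
E
```

```text
('tray_pocket', 'top') 8 [0.5313 0.2773] [0.0034 0.0035]
('tray_tab', 'top') 8 [0.5354 0.178 ] [0.0038 0.0071]
('engraver', 'top') 7 [0.5371 0.3763] [0.0037 0.0046]
('board_corner', 'top') 7 [ 0.5381 -0.0281] [0.0018 0.0042]
('tray_pocket', 'side') 8 [0.5327 0.2885] [0.0043 0.0055]
('tray_tab', 'side') 8 [0.5223 0.1797] [0.003  0.0088]
('engraver', 'side') 8 [0.539  0.3842] [0.0061 0.0129]
('board_corner', 'side') 7 [ 0.5353 -0.038 ] [0.0027 0.0108]
21.7833
```

View pics/tray.png

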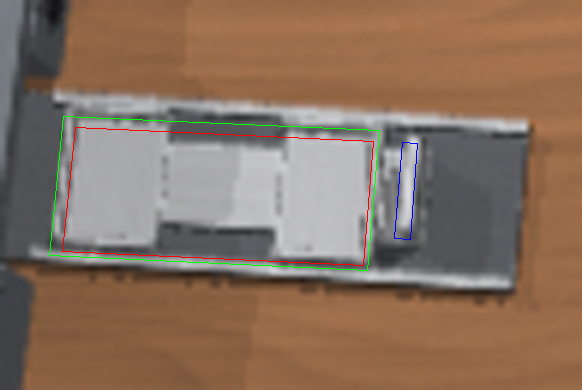

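The overlay shows the pocket about 2 px (6 mm) further +x than my guess and the yaw nearer −4.3°. I'll refine numerically from the grey/wood edges in the same picture.

```bash
python3 - <<'E'
from h import *
im=cv2.imread('pics/top_t.png');hsv=cv2.cvtColor(im,cv2.COLOR_BGR2HSV);S=hsv[:,:,1].astype(float)
def cross(a,idx,th,rev=False):
    r=range(len(a)-1)
    for i in (reversed(list(r)) if rev else r):
        if (a[i]-th)*(a[i+1]-th)<=0 and a[i]!=a[i+1]: return idx+i+(th-a[i])/(a[i+1]-a[i])
def fitline(pts,z):
    w=plane("top",np.array(pts),z)*1000
    for _ in range(3):
        k=np.polyfit(w[:,1],w[:,0],1);r=w[:,0]-np.polyval(k,w[:,1]);w=w[np.abs(r)<2.5*r.std()+.2]
    return k,r.std()
up,lo=[],[]
for u in range(150,212):
    c=S[170:225,u];th=95
    a=cross(c,170,th);b=cross(c,170,th,True)
    up.append((u,a));lo.append((u,b))
for n,L in(("bed +x",up),("bed -x",lo)):
    k,s=fitline(L,.010);print(n,"yaw",-np.degrees(np.arctan(k[0])),"x@y282",np.polyval(k,282),"x@y180",np.polyval(k,180),s)
# bed outer end
e=[(cross(S[v,190:235],190,95,True),v) for v in range(188,212)]
w=plane("top",np.array(e),.01)*1000;k=np.polyfit(w[:,0],w[:,1],1);print("end yaw",np.degrees(np.arctan(k[0])),"y@x534",np.polyval(k,534))
# tray bright floor: profile along the tray centre line, x 534
g=cv2.cvtColor(im,cv2.COLOR_BGR2GRAY).astype(np.float32)
P=np.array([.534,.2825])
a=np.radians(-4.3);ex=np.array([np.cos(a),np.sin(a)]);ey=np.array([-np.sin(a),np.cos(a)])
def prof(o,d,t,z):
    q=np.array([[*(o+d*x/1000),z] for x in t]);u=proj("top",q).astype(np.float32)
    return cv2.remap(g,u[:,0].reshape(1,-1),u[:,1].reshape(1,-1),cv2.INTER_LINEAR)[0].round().astype(int)
t=np.arange(-54,55,3)
print("cross at y0  ",list(zip(t,prof(P,ex,t,.016))))
print("cross at y+50",list(zip(t,prof(P+ey*.05,ex,t,.02))))
t=np.arange(-66,67,3)
for s in(-27,27): print("along x",s,list(zip(t,prof(P+ex*s/1000,ey,t,.016))))
# blank on the board
m=(g>195).astype(np.uint8);m[:172]=0;m[215:]=0;m[:,:234]=0;m[:,295:]=0
p=np.argwhere(cv2.morphologyEx(m,cv2.MORPH_OPEN,np.ones((5,5))))[:,::-1]
print("blank",len(p),(plane("top",p,.02).mean(0)),cv2.minAreaRect((plane("top",p,.02)*1000).astype(np.float32)))
E
```

```text
bed +x yaw -4.507388774063081 x@y282 581.753441758528 x@y180 573.7126322937876 0.2612089626623727
bed -x yaw -4.455385891629091 x@y282 486.5929294010299 x@y180 478.64526600524067 0.3177545277349983
end yaw -44.93806069060811 y@x534 93.41547830121476
cross at y0   [(np.int64(-54), np.int64(97)), (np.int64(-51), np.int64(75)), (np.int64(-48), np.int64(54)), (np.int64(-45), np.int64(117)), (np.int64(-42), np.int64(159)), (np.int64(-39), np.int64(129)), (np.int64(-36), np.int64(95)), (np.int64(-33), np.int64(86)), (np.int64(-30), np.int64(86)), (np.int64(-27), np.int64(84)), (np.int64(-24), np.int64(94)), (np.int64(-21), np.int64(155)), (np.int64(-18), np.int64(168)), (np.int64(-15), np.int64(170)), (np.int64(-12), np.int64(170)), (np.int64(-9), np.int64(170)), (np.int64(-6), np.int64(172)), (np.int64(-3), np.int64(172)), (np.int64(0), np.int64(170)), (np.int64(3), np.int64(170)), (np.int64(6), np.int64(171)), (np.int64(9), np.int64(172)), (np.int64(12), np.int64(173)), (np.int64(15), np.int64(172)), (np.int64(18), np.int64(168)), (np.int64(21), np.int64(144)), (np.int64(24), np.int64(98
[... 3725 characters left out ...]
(85)), (np.int64(15), np.int64(86)), (np.int64(18), np.int64(85)), (np.int64(21), np.int64(86)), (np.int64(24), np.int64(87)), (np.int64(27), np.int64(91)), (np.int64(30), np.int64(135)), (np.int64(33), np.int64(168)), (np.int64(36), np.int64(168)), (np.int64(39), np.int64(167)), (np.int64(42), np.int64(167)), (np.int64(45), np.int64(168)), (np.int64(48), np.int64(166)), (np.int64(51), np.int64(167)), (np.int64(54), np.int64(167)), (np.int64(57), np.int64(159)), (np.int64(60), np.int64(167)), (np.int64(63), np.int64(168)), (np.int64(66), np.int64(167))]
blank 859 [ 0.53688619 -0.03143257] ((537.4247436523438, -31.682876586914062), (58.726226806640625, 147.94447326660156), 14.224689483642578)
```

```bash
python3 -m pendant '[[[4,0.5,0,0.008,0,0,100],[4,0.5,0,0,0,0,100],[4,0.5,0,0,0,0,100],[4,0.5,0,0,0,0,100],[4,0.5,0,0,0,0,100]]]'
python3 -m pendant '[[[3,0,0,0,0,0,100],[2.5,0,0,0,0,0,100],[0,0,0,0,0,0,100]]]'
python3 -c "
from h import *
need(.537,-.0315,.045,104.2)"
```

```text
time: 22.2
ee_pos: [0.5563, -0.1379, 0.1318]
tcp_rot: [179.9, 0.3, 103.7]
wrist_force: [1.6, 0.4, 0.4]
opening: 0.0855
time: 22.45
ee_pos: [0.5412, -0.0758, 0.1321]
tcp_rot: [179.9, 0.3, 104.0]
wrist_force: [0.1, 0.7, -0.0]
opening: 0.0853
t 22.45 pos [ 0.5412 -0.0758  0.1321] rot [179.88   0.27 103.95] F [ 0.1  0.7 -0. ] open 0.0853
 shift now [4.4, 0.66, 8.71]  after turn [4.4, 0.68, 8.71]  az -0.004
```

```bash
python3 -m pendant '[[[2.2,0.4,2,0,0,-0.004,100],[2,0.3,2.5,0,0,0,100],[0,0,2.5,0,0,0,100],[0,0,1.5,0,0,0,100],[0,0,0,0,0,0,100]]]'
python3 -c "
from h import *
need(.537,-.0315,.0095,104.2)"
```

```text
time: 22.87
ee_pos: [0.5398, -0.0309, 0.0469]
tcp_rot: [179.5, 0.4, 104.4]
wrist_force: [-1.1, 1.2, -0.6]
opening: 0.0855
t 22.87 pos [ 0.5398 -0.0309  0.0469] rot [179.49   0.44 104.4 ] F [-1.1  1.2 -0.6] open 0.0855
 shift now [0.01, -0.28, 3.74]  after turn [0.01, -0.28, 3.74]  az 0.003
```

```bash
python3 -m pendant '[[[0,-0.25,0.5,0.008,0,0,100],[0,0,1.2,0,0,0,100],[0,0,1.2,0,0,0,100],[0,0,0.6,0,0,0,100],[0,0,0,0,0,0,100]]]'
python3 -c "
from h import *
need(.537,-.0315,.0095,104.2)"
```

```text
time: 23.28
ee_pos: [0.5388, -0.0337, 0.0112]
tcp_rot: [179.8, 0.5, 104.3]
wrist_force: [-0.2, -0.1, -0.2]
opening: 0.0851
t 23.28 pos [ 0.5388 -0.0337  0.0112] rot [179.84   0.51 104.29] F [-0.2 -0.1 -0.2] open 0.0851
 shift now [0.25, -0.12, 0.17]  after turn [0.25, -0.12, 0.17]  az 0.002
```

```bash
python3 -m pendant '[[[0.25,-0.1,0.1,0,0,0,100],[0,0,0,0,0,0,80],[0,0,0,0,0,0,50],[0,0,0,0,0,0,50],[0,0,0,0,0,0,50]]]' 90
python3 -m pendant '[[[0,0,0,0,0,0,50],[0,0,0,0,0,0,50],[0,0,0,0,0,0,50]]]'
python3 -c "
from h import *
need(.537,-.0315,.0095,104.2)"
```

```text
time: 23.7
ee_pos: [0.538, -0.0317, 0.0123]
tcp_rot: [179.7, 0.5, 104.2]
wrist_force: [-0.6, 0.1, -2.5]
opening: 0.0561
time: 23.95
ee_pos: [0.5378, -0.0316, 0.0122]
tcp_rot: [179.7, 0.5, 104.3]
wrist_force: [-0.6, 0.4, -1.6]
opening: 0.0561
t 23.95 pos [ 0.5378 -0.0316  0.0122] rot [179.73   0.54 104.25] F [-0.6  0.4 -1.6] open 0.0561
 shift now [0.03, -0.08, 0.27]  after turn [0.03, -0.08, 0.27]  az 0.001
```

```bash
python3 -m pendant '[[[0,0,-1,0,0,0,50],[0,0,-2,0,0,0,50],[0,0,-3,0,0,0,50],[0,0,-3,0,0,0,50],[2,0,0,0,0,0.08,50]]]'
python3 -m pendant '[[[3,0,0,0,0,0.08,50],[3.5,0,0,0,0,0.08,50],[3.5,0,0,0,0,0.08,50],[3.5,0,0,0,0,0,50],[3.5,0,0,0,0,0,50]]]'
python3 -c "
from h import *
need(.5343,.2814,.07,85.5)"
```

```text
time: 24.37
ee_pos: [0.5303, -0.0133, 0.1047]
tcp_rot: [-179.9, 0.5, 99.6]
wrist_force: [1.0, 0.3, -2.7]
opening: 0.0559
time: 24.78
ee_pos: [0.5289, 0.1585, 0.1107]
tcp_rot: [179.5, 0.4, 84.4]
wrist_force: [2.3, -0.6, -3.3]
opening: 0.0563
t 24.78 pos [0.5289 0.1585 0.1107] rot [179.52   0.44  84.37] F [ 2.3 -0.6 -3.3] open 0.0563
 shift now [12.28, -0.67, 4.07]  after turn [12.29, -0.42, 4.07]  az -0.02
```

```bash
python3 -m pendant '[[[3.5,-0.2,0,0.008,0.007,-0.01,50],[3.5,-0.2,0,0,0,0,50],[2.5,0,1,0,0,0,50],[1,0,1,0,0,0,50],[0,0,0,0,0,0,50]]]'
python3 -c "
from h import *
need(.5343,.2814,.045,85.5)"
```

```text
time: 25.2
ee_pos: [0.5335, 0.2757, 0.0931]
tcp_rot: [179.9, -0.2, 85.3]
wrist_force: [-0.4, 0.0, -3.7]
opening: 0.0562
t 25.2 pos [0.5335 0.2757 0.0931] rot [ 1.7988e+02 -1.6000e-01  8.5310e+01] F [-0.4  0.  -3.7] open 0.0562
 shift now [0.58, 0.03, 4.81]  after turn [0.58, 0.03, 4.81]  az -0.003
```

```bash
python3 -m pendant '[[[0.5,0,1.5,0,0,-0.003,50],[0.1,0,1.5,0,0,0,50],[0,0,1,0,0,0,50],[0,0,0.4,0,0,0,50],[0,0,0,0,0,0,50]]]'
python3 - <<'E'
from h import *
need(.5343,.2814,.0205,85.5)
im=bot.camera('side')[:,:,::-1];im2=bot.camera('top')[:,:,::-1]
cv2.imwrite('pics/hov.png',np.vstack([cv2.resize(im[120:200,240:350],None,fx=5,fy=5,interpolation=cv2.INTER_CUBIC)]))
E
```

```text
time: 25.62
ee_pos: [0.5339, 0.2794, 0.0492]
tcp_rot: [179.9, -0.1, 85.5]
wrist_force: [-0.2, -0.1, -2.7]
opening: 0.0557
t 25.62 pos [0.5339 0.2794 0.0492] rot [ 1.7991e+02 -8.0000e-02  8.5480e+01] F [-0.2 -0.1 -2.7] open 0.0557
 shift now [0.2, 0.02, 2.87]  after turn [0.2, 0.02, 2.87]  az -0.0
```

View pics/hov.png

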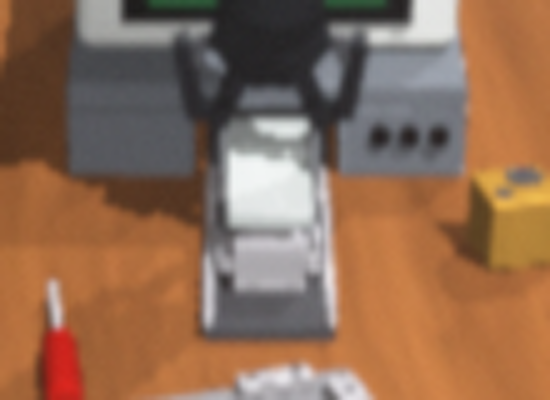

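The blank hangs centred over the pocket. Lowering in steps and watching the force.

```bash
python3 -m pendant '[[[0.2,0,0.8,0,0,0,50],[0,0,0.6,0,0,0,50],[0,0,0,0,0,0,50]]]'
python3 -m pendant '[[[0,0,0.5,0,0,0,50],[0,0,0.2,0,0,0,50],[0,0,0,0,0,0,50]]]'
python3 -c "
from h import *
need(.5343,.2814,.0205,85.5)"
```

```text
time: 25.97
ee_pos: [0.5361, 0.2816, 0.0377]
tcp_rot: [179.7, -0.2, 85.4]
wrist_force: [-0.5, -0.1, -4.0]
opening: 0.0561
time: 26.22
ee_pos: [0.5362, 0.2817, 0.0302]
tcp_rot: [179.6, -0.3, 85.4]
wrist_force: [1.1, 0.1, -3.5]
opening: 0.056
t 26.22 pos [0.5362 0.2817 0.0302] rot [179.64  -0.25  85.4 ] F [ 1.1  0.1 -3.5] open 0.056
 shift now [-0.04, -0.19, 0.97]  after turn [-0.04, -0.19, 0.97]  az -0.002
```

```bash
python3 -m pendant '[[[0,-0.2,0,0.006,0.003,0,50],[0,0,0,0,0,0,50]]]'
python3 -m pendant '[[[0,0,0.4,0,0,0,50],[0,0,0,0,0,0,50]]]'
python3 -m pendant '[[[0,0,0.3,0,0,0,50],[0,0,0,0,0,0,50]]]'
python3 -m pendant '[[[0,0,0.2,0,0,0,50]]]'
python3 -c "
from h import *
need(.5343,.2814,.0205,85.5)"
```

```text
time: 26.38
ee_pos: [0.5339, 0.2819, 0.03]
tcp_rot: [-180.0, -0.4, 85.4]
wrist_force: [0.3, 0.3, -3.0]
opening: 0.0558
time: 26.55
ee_pos: [0.534, 0.282, 0.026]
tcp_rot: [-180.0, -0.4, 85.4]
wrist_force: [0.4, -0.3, -3.1]
opening: 0.0562
time: 26.72
ee_pos: [0.5341, 0.2821, 0.0228]
tcp_rot: [180.0, -0.5, 85.4]
wrist_force: [-0.7, -0.8, -3.0]
opening: 0.056
time: 26.8
ee_pos: [0.5343, 0.2823, 0.0211]
tcp_rot: [180.0, -0.5, 85.4]
wrist_force: [0.1, 1.1, -2.8]
opening: 0.0565
t 26.8 pos [0.5343 0.2823 0.0211] rot [179.97  -0.47  85.41] F [ 0.1  1.1 -2.8] open 0.0565
 shift now [-0.09, 0.0, 0.06]  after turn [-0.09, 0.0, 0.06]  az -0.001
```

```bash
python3 -m pendant '[[[0,0,0.1,0,0,0,50],[0,0,0,0,0,0,50]]]'
python3 -m pendant '[[[0,0,0,0,0,0,80],[0,0,0,0,0,0,80],[0,0,0,0,0,0,80],[0,0,-0.5,0,0,0,80]]]'
python3 -m pendant '[[[0,0,-1,0,0,0,80],[0,0,-2,0,0,0,80],[0,0,-3,0,0,0,80],[-1,0,-3,0,0,0,40],[-4,0,0,0,0,0,0]]]'
python3 -m pendant '[[[-4,0,0,0,0,0,0],[-4,0,0,0,0,0,0],[-3,0,0,0,0,0,0],[-2,0,0,0,0,0,0],[0,0,0,0,0,0,0]]]'
python3 - <<'E'
from h import *
a=np.radians(-4.45);tab=np.array([.5340,.2815])+.107*np.array([np.sin(a),-np.cos(a)]);print("tab",tab)
q=tab+.03*np.array([np.sin(a),-np.cos(a)])
need(*q,.032,85.5)
im=bot.camera('side');bot.camera('top')
for c in("side","top"): print([(np.round(plane(c,d["uv"],.022)[0],3),round(d["confidence"],2)) for d in bot.mark_of(c,"blank_center")])
E
```

```text
time: 26.97
ee_pos: [0.5343, 0.2823, 0.0199]
tcp_rot: [180.0, -0.5, 85.4]
wrist_force: [0.6, 0.2, -0.4]
opening: 0.0563
time: 27.3
ee_pos: [0.5346, 0.2824, 0.0254]
tcp_rot: [179.9, -0.5, 85.4]
wrist_force: [-0.0, 1.1, -0.4]
opening: 0.0682
time: 27.72
ee_pos: [0.5303, 0.2351, 0.1219]
tcp_rot: [179.9, -0.6, 85.7]
wrist_force: [2.0, -0.8, 1.7]
opening: 0.045
time: 28.13
ee_pos: [0.5214, 0.0974, 0.1303]
tcp_rot: [179.2, -0.7, 85.7]
wrist_force: [-0.2, 0.2, 0.0]
opening: 0.0003
tab [0.52569797 0.17482256]
t 28.13 pos [0.5214 0.0974 0.1303] rot [179.21  -0.72  85.71] F [-0.2  0.2  0. ] open 0.0003
 shift now [4.75, -0.15, 9.83]  after turn [4.75, -0.17, 9.83]  az 0.004
[(array([ 0.233, -0.467]), 0.95), (array([ 0.347, -0.666]), 0.92), (array([ 0.529, -0.641]), 0.7), (array([0.548, 0.312]), 0.6), (array([0.522, 0.271]), 0.51)]
[(array([0.526, 0.292]), 0.91), (array([ 0.542, -0.624]), 0.8), (array([ 0.343, -0.65 ]), 0.79), (array([ 0.231, -0.456]), 0.67)]
```

```bash
python3 - <<'E'
from h import *
t=bot.camera('top')[:,:,::-1];s=bot.camera('side')[:,:,::-1]
A=cv2.resize(t[170:225,130:220],(540,330),interpolation=cv2.INTER_CUBIC);B=cv2.resize(s[140:185,260:350],(540,270),interpolation=cv2.INTER_CUBIC)
cv2.imwrite('pics/placed.png',np.vstack([A,B]))
g=cv2.cvtColor(np.ascontiguousarray(t),cv2.COLOR_BGR2GRAY).astype(np.float32)
a=np.radians(-4.45);ex=np.array([np.cos(a),np.sin(a)]);ey=np.array([-np.sin(a),np.cos(a)]);P=np.array([.5337,.2815])
def prof(o,d,t,z):
    u=proj("top",np.array([[*(o+d*x/1000),z] for x in t])).astype(np.float32)
    return cv2.remap(g,u[:,0].reshape(1,-1),u[:,1].reshape(1,-1),cv2.INTER_LINEAR)[0].round().astype(int).tolist()
x=np.r_[-45:-20:3,21:46:3];y=np.r_[-93:-63:3,63:93:3];print(x.tolist())
for k in(-20,0,20): print(k,prof(P+ey*k/1000,ex,x,.028))
print(y.tolist())
for k in(-15,15): print(k,prof(P+ex*k/1000,ey,y,.028))
E
```

```text
[-45, -42, -39, -36, -33, -30, -27, -24, -21, 21, 24, 27, 30, 33, 36, 39, 42, 45]
-20 [180, 142, 85, 62, 65, 140, 205, 223, 225, 225, 224, 225, 182, 113, 119, 177, 145, 121]
0 [176, 152, 101, 66, 61, 91, 210, 223, 225, 224, 224, 225, 174, 110, 164, 174, 143, 126]
20 [168, 137, 84, 62, 65, 130, 209, 212, 210, 209, 210, 210, 182, 119, 122, 165, 125, 112]
[-93, -90, -87, -84, -81, -78, -75, -72, -69, -66, 63, 66, 69, 72, 75, 78, 81, 84, 87, 90]
-15 [213, 210, 207, 203, 199, 194, 190, 185, 180, 174, 208, 209, 208, 208, 194, 153, 109, 89, 88, 88]
15 [217, 215, 214, 211, 207, 203, 199, 195, 189, 184, 211, 211, 210, 208, 178, 181, 102, 91, 89, 88]
```

View pics/placed.png

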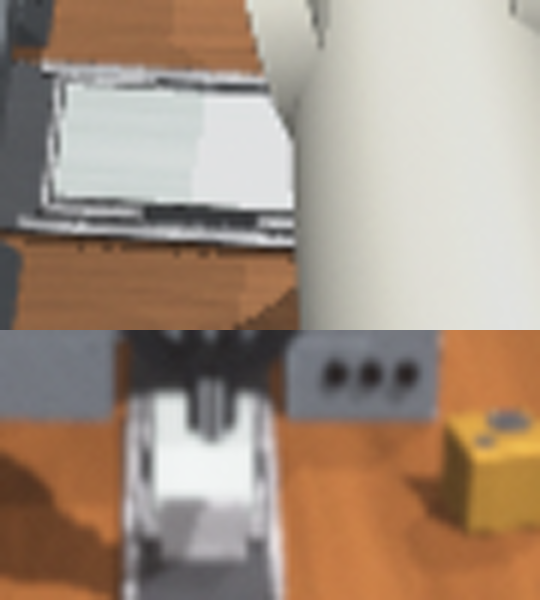

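The picture shows the blank inside the pocket walls, flat and centred: its edges measure −29.5 and +30.8 mm. Next I push the tab.

```bash
python3 -m pendant '[[[2,-0.1,2.5,0.013,-0.012,0,0],[2,0,3,0,0,0,0],[0,0,3,0,0,0,0],[0,0,1,0,0,0,0],[0,0,0,0,0,0,0]]]'
python3 - <<'E'
from h import *
a=np.radians(-4.45);q=np.array([.5340,.2815])+.137*np.array([np.sin(a),-np.cos(a)])
need(*q,.032,85.5)
E
```

```text
time: 28.85
ee_pos: [0.5248, 0.1486, 0.0322]
tcp_rot: [179.9, -0.1, 86.3]
wrist_force: [0.4, -0.4, 0.0]
opening: 0.0003
t 28.85 pos [0.5248 0.1486 0.0322] rot [ 1.799e+02 -9.000e-02  8.631e+01] F [ 0.4 -0.4  0. ] open 0.0003
 shift now [-0.38, -0.12, 0.02]  after turn [-0.38, -0.11, 0.02]  az 0.014
```

```bash
python3 -m pendant '[[[0.4,-0.1,0,0,0,0.014,0],[0.5,0,0,0,0,0,0],[0.6,0,0,0,0,0,0],[0.8,0,0,0,0,0,0],[1,0,0,0,0,0,0]]]'
python3 -m pendant '[[[1,0,0,0,0,0,0],[1,0,0,0,0,0,0],[1,0,0,0,0,0,0],[1,0,0,0,0,0,0],[1,0,0,0,0,0,0]]]'
python3 -c "
from h import *
need(.5398,.343,.032,85.5)"
```

```text
time: 29.27
ee_pos: [0.5276, 0.1831, 0.0368]
tcp_rot: [179.7, -0.1, 85.3]
wrist_force: [0.6, -1.9, -2.0]
opening: 0.0002
time: 29.68
ee_pos: [0.5326, 0.2385, 0.0384]
tcp_rot: [179.6, -0.1, 85.3]
wrist_force: [0.8, -1.9, -0.5]
opening: 0.0002
t 29.68 pos [0.5326 0.2385 0.0384] rot [ 1.7964e+02 -7.0000e-02  8.5300e+01] F [ 0.8 -1.9 -0.5] open 0.0002
 shift now [10.48, -0.14, 0.64]  after turn [10.48, -0.1, 0.64]  az -0.003
```

```bash
python3 -m pendant '[[[1,0,0.1,0,0,0,0],[1,0,0.1,0,0,0,0],[1,0,0.1,0,0,0,0],[1,0,0.1,0,0,0,0],[1,0,0.1,0,0,0,0]]]'
python3 -m pendant '[[[0.7,0,0.1,0,0,0,0],[0.7,0,0,0,0,0,0],[0.7,0,0,0,0,0,0],[0.5,0,0,0,0,0,0]]]'
python3 -c "
from h import *
need(.5398,.343,.032,85.5)"
```

```text
time: 30.1
ee_pos: [0.5377, 0.2949, 0.0344]
tcp_rot: [179.5, -0.2, 85.3]
wrist_force: [0.4, -2.0, 1.3]
opening: 0.0
time: 30.43
ee_pos: [0.5401, 0.3249, 0.0329]
tcp_rot: [179.5, -0.2, 85.4]
wrist_force: [-0.2, -1.8, 0.6]
opening: 0.0003
t 30.43 pos [0.5401 0.3249 0.0329] rot [ 1.7954e+02 -1.7000e-01  8.5400e+01] F [-0.2 -1.8  0.6] open 0.0003
 shift now [1.8, -0.17, 0.09]  after turn [1.8, -0.17, 0.09]  az -0.002
```

```bash
python3 -m pendant '[[[0.5,0,0,0,0,0,0],[0.5,0,0,0,0,0,0],[0.3,0,0,0,0,0,0]]]'
python3 -m pendant '[[[0.3,0,0,0,0,0,0],[0.2,0,0,0,0,0,0]]]'
python3 -m pendant '[[[0.2,0,0,0,0,0,0]]]'
python3 -m pendant '[[[0.2,0,0,0,0,0,0]]]'
```

```text
time: 30.68
ee_pos: [0.5412, 0.3395, 0.0329]
tcp_rot: [179.6, -0.2, 85.4]
wrist_force: [-0.9, -1.7, 1.1]
opening: -0.0002
time: 30.85
ee_pos: [0.5416, 0.345, 0.0329]
tcp_rot: [179.6, -0.2, 85.4]
wrist_force: [0.1, -2.2, 1.4]
opening: 0.0004
time: 30.93
ee_pos: [0.5416, 0.3453, 0.0329]
tcp_rot: [179.6, 0.1, 85.3]
wrist_force: [-3.4, -21.1, 7.6]
opening: -0.0004
time: 31.02
ee_pos: [0.5416, 0.3452, 0.033]
tcp_rot: [179.6, 0.3, 85.3]
wrist_force: [-1.9, -13.5, 5.8]
opening: -0.0001
```

```bash
python3 -m pendant '[[[0.3,0,0,0,0,0,0],[0.3,0,0,0,0,0,0],[-1,0,0,0,0,0,0],[-2,0,0,0,0,0,0],[-2,0,-2,0,0,0,0]]]'
python3 -m pendant '[[[-3,0,-3,0,0,0,0],[-4,0,-3,0,0,0,0],[-4,0,-2,0,0,0,0],[-4,0,0,0,0,0,0],[-4,0,0,0,0,0,0]]]'
python3 -m pendant '[[[-4,0,0,0,0,0,0],[-4,0,0,0,0,0,0],[-4,0,0,0,0,0,0],[-3,0,0,0,0,0,0],[0,0,0,0,0,0,0]]]'
python3 - <<'E'
from h import *
need(.5398,.343,.032,85.5)
im=bot.camera('top');im2=bot.camera("side")
for c in("top","side"):
  for n,z in(("tray_tab",.037),("blank_center",.022),("narrow_center",.016),("engraver",0)):
    print(c,n,[(np.round(plane(c,d["uv"],z)[0],3).tolist(),round(d["confidence"],2)) for d in bot.mark_of(c,n)[:4]])
g=cv2.cvtColor(im,cv2.COLOR_RGB2GRAY).astype(np.float32)
a=np.radians(-4.45);ey=np.array([-np.sin(a),np.cos(a)]);P=np.array([.5337,.2815])
t=np.arange(0,120,3);u=proj("top",np.array([[*(P+ey*x/1000),.05] for x in t])).astype(np.float32)
print(list(zip((P[1]*1000+t*ey[1]).round().astype(int).tolist(),cv2.remap(g,u[:,0].reshape(1,-1),u[:,1].reshape(1,-1),cv2.INTER_LINEAR)[0].round().astype(int).tolist())))
E
```

```text
time: 31.43
ee_pos: [0.5352, 0.2951, 0.0497]
tcp_rot: [179.9, 1.1, 85.2]
wrist_force: [-0.1, -1.3, -0.4]
opening: -0.0001
time: 31.85
ee_pos: [0.5197, 0.1133, 0.1324]
tcp_rot: [179.7, 0.9, 85.5]
wrist_force: [1.0, -0.7, 0.3]
opening: -0.0001
time: 32.27
ee_pos: [0.5061, -0.0483, 0.1375]
tcp_rot: [179.2, 0.8, 85.3]
wrist_force: [-0.2, 0.1, -0.1]
opening: 0.0003
t 32.27 pos [ 0.5061 -0.0483  0.1375] rot [179.22   0.76  85.3 ] F [-0.2  0.1 -0.1] open 0.0003
 shift now [39.27, 0.15, 10.55]  after turn [39.27, 0.29, 10.55]  az -0.004
top tray_tab [([0.553, 0.347], 0.49)]
top blank_center [([0.341, -0.644], 0.85), ([0.23, -0.446], 0.74), ([0.757, 0.116], 0.56)]
top narrow_center [([0.546, -0.416], 0.67)]
top engraver []
side tray_tab [([0.363, -0.272], 0.35)]
side blank_center [([0.239, -0.475], 0.76), ([0.539, -0.646], 0.75), ([0.347, -0.661], 0.7)]
side narrow_center [([0.707, 0.22], 0.74)]
side engraver [([0.541, 0.382], 0.56), ([0.379, 0.13], 0.24)]
[(282, 93), (284, 94), (287, 93), (290, 94), (293, 93), (296, 94), (299, 94), (302, 94), (305, 94), (308, 93), (311, 94), (314, 92), (317, 93), (320, 93), (323, 92), (326, 92), (329, 93), (332, 92), (335, 92), (338, 92), (341, 83), (344, 114), (347, 106), (350, 98), (353, 133), (356, 174), (359, 167), (362, 133), (365, 139), (368, 128), (371, 156), (374, 158), (377, 112), (380, 84), (383, 97), (386, 127), (389, 132), (392, 131), (395, 131), (398, 132)]
```

```bash
python3 -c "
from workcell import bot
print(bot.job_done())"
```

```text
the job is handed in; nothing more can be done
None
```

I took the wider blank out of the rack, squared it against both fences, let go, and laid it in the tray pocket. Then I pushed the tray home and handed the job in at about 32 s of the 72 s allowed. `job_done` gives no verdict.

**Squaring board:** the pushes rose to about 30 N on the long fence and about 21 N on the end stop without further movement. The top view then showed the blank touching both fence blocks and the end stop, and the fingers stayed off it for several seconds.

**Tray pocket:** the blank went down without touching a wall. I measured its edges at −29.5 and +30.8 mm across the pocket, so it is about 0.6 mm off centre. The end near the tab was hidden by the arm, so I did not measure that one.

**Tray home:** the slide ran at a steady 2 N or so, then stopped hard at about 21 N. The tab's outer face is at y of about 0.354 m, which matches 22 mm in front of the engraver.

**At the end:** the gripper was clear, with the wrist force at noise level. The detector still placed the narrow blank in the rack in the top view.

**Checks that failed or disagreed:**
- The last side-camera marks for the tab and the narrow blank landed on the wrong things, so I ignored them.
- The blank can't be seen once it is inside the engraver, so its final position there is not confirmed by camera.
- I did not check the bench objects separately at the end; no unexpected contact forces showed up.

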